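Fit the selector lever from the welding turntable onto the gearbox shaft

TASK

Lift the orange lever off the free-turning turntable without letting the turntable swing round, and thread it onto the gearbox's sloping flat-sided shaft with its black grip pointing up the slope, towards the yellow mark. Push it fully home against the shoulder and let go. Do not drop the lever, and leave the red magnet square standing on the turntable and the other things on the bench where they are.

Things in the scene. Friction and masses are not known exactly. Their poses are not given: they have to be found in the camera images.
- turntable: welding turntable bolted to the bench at the robot's left or right: blue foot, 170 mm diameter; on it an aluminium plate, 320 mm diameter, flat top 70 mm above the bench, that spins about the upright middle axis at the lightest touch (0.008 N m friction, no brake or spring). Origin: foot's underside on that axis. The lever and the magnet square lie loose on the plate
- turntable_mark (a point): centre of a yellow mark on the turntable plate's top, 147 mm from the turning axis; the plate counts as swung round once this mark has moved more than 60 mm
- lever: orange drilled lever, 196 mm long, 0.35 kg +-30%, lying flat on the turntable plate. Origin: centre of the hub's underside, on the bore axis. x runs along the arm to the black grip, z up along the bore. Hub: block 68 (x) by 44 (y) by 32 mm high (z 0 to 32), with a rectangular through-bore 29 (x) by 17 mm (y), lower mouth chamfered 3 mm. It rests on the undersides of hub and grip, both at z = 0
- lever_end (a point): end of the lever's black rubber grip, on its axis, at (162, 0, 18) mm in the lever's frame; the grip is 36 mm in diameter and runs along x from 112 to 162 mm
- gearbox: grey gearbox bolted to the bench beside the turntable, about 220 by 170 mm. Origin: centre of its footprint on the bench; its sloping top faces -x (towards the robot, give or take its yaw) and lies 40 mm below the shaft's shoulder (30 mm within 52 mm of the axis), with a yellow mark uphill of the shaft. The shoulder's centre is at (-10, 0, 155) mm in its frame
- shaft: gearbox's steel shaft end, fixed, does not turn. Axis z leans 30 degrees from vertical towards the gearbox's -x side (the robot). Origin: centre of the flat shoulder (76 mm diameter) on which the lever's hub underside must sit. x runs up the slope, away from the robot, to the yellow mark; y is level. When fitted, the lever's axes and origin match the shaft's, and it stays by its own weight
- magnet_square: red welding magnet square standing loose on the turntable plate more than 100 mm from the lever's bore: 90 mm long (x), 24 mm thick (y), 80 mm high, origin at the centre of its underside; leave it standing
- spirit_level: blue spirit level standing loose on the bench on its narrow edge: 200 mm long (x), 22 mm wide, 45 mm high, origin at the centre of its underside; leave it alone
- spray_can: spray can with a red cap standing loose on the bench: 66 mm diameter, 170 mm high, origin at the centre of its underside; leave it alone
- lever_arm (a point): point on the lever's arm at (65, 0, 18) mm in the lever's frame. The arm is a straight bar 20 mm wide (y) and 16 mm high (z 10 to 26 mm), bare from x = 34 to 112 mm, so it can be gripped across its width there. The lever's centre of mass is near x = 30 mm
- shaft_tip (a point): tip of the shaft, on its axis, 44 mm from the shoulder. From the shoulder a flat-sided tang 26 mm (x) by 14 mm (y) runs 34 mm, then a 10 mm tapered lead down to about 18 by 6 mm; the lever's bore has 1.5 mm of play on each side

How it is judged:
On the way:
1. the lever is lifted clear of the turntable: its hub at least 40 mm above the plate, nothing of it touching the plate (height (world z) of each of lever, lever_end above 0.11 m and contact force between lever and turntable below 0.05 N), for 0.2 s.
At the end, for the whole second after the job is handed in: The lever is threaded on the shaft and seated: its origin within 4 mm of the shoulder along the shaft and within 5 mm sideways, its bore axis within 0.08 rad of the shaft's, its black grip up the slope (grip end more than 140 mm along the shaft's x), at rest and released (z of lever in the frame of shaft between -0.004 and 0.004 m and x of lever in the frame of shaft between -0.005 and 0.005 m and y of lever in the frame of shaft between -0.005 and 0.005 m and angle between the z axis of lever and the z axis of shaft, either way round below 0.08 rad and x of lever_end in the frame of shaft above 0.14 m and linear speed of lever below 0.02 m/s and contact force between the fingers and lever below 0.05 N); the robot touches nothing.
It fails at once if the turntable is swung round: its yellow mark moves more than 60 mm (distance of turntable_mark from where it was at the start of the episode above 0.06 m).
It fails at once if the lever is dropped off the turntable (its hub or grip end lower than 45 mm above the bench) (height (world z) of any of lever, lever_end below 0.045 m).
It fails at once if the magnet square is tipped over (more than 0.3 rad) or shifted more than 60 mm (angle between magnet_square's own z axis and vertical above 0.3 rad or distance of magnet_square from where it was at the start of the episode above 0.06 m).
It fails at once if the spirit level or the spray can is shifted more than 30 mm (distance of any of spirit_level, spray_can from where it was at the start of the episode above 0.03 m).
It also fails if it takes over 45 s, if anything falls off the work surface, if the arm or the gripper's body presses on something with over 40 N, if the wrist force passes 120 N, or if a joint passes its speed limit or range.

ROBOT

A 6-joint arm with a two-finger parallel gripper is mounted at the origin on the work surface. World frame = base frame: x ahead of the robot, y to its left, z up, the work surface at z = 0. Lengths are in m, angles in rad, forces in N, time in s.
With the tool pointing down it reaches from about 0.4 to 0.825 m from the base axis. Payload 7 kg.
Tool frame: the origin (TCP) lies on the front face of the gripper's body, between the roots of the fingers; the fingertips stand 66 mm ahead of it and the grasp point (between the pads) lies 47 mm ahead of it; z points along the fingers, y is the line along which they close (so a half turn about z gives the same grasp; the last joint's range is limited). The gripper opens to 88 mm and grips with 3 to 60 N. Pads are 19 mm wide; open, the fingers measure 130 mm over their backs; the gripper's body (78 mm by 193 mm) begins 47 mm behind the grasp point.
Start: joints at [-0.942, 0.359, 0.012, 0, -1.224, -0.288], TCP at [0.226, -0.636, 0.292] pointing down, gripper open.
Joint ranges: [-3.07, 3.07], [-1.43, 2.12], [-1.02, 1.25], [-3.03, 1.67], [-3.05, -0], [-3.03, 3.03]. Speed limits (rad/s): [2.39, 2.39, 3.01, 3.14, 3.14, 3.14].

INTERFACE

Orientations are given as [roll, pitch, yaw] about the fixed x, y, z axes, in that order (R = Rz(yaw) Ry(pitch) Rx(roll)).
In Python, from station import arm gives the robot as it stands. The module is installed in compiled form; this text tells all that it offers.
- The arm moves only by the tool move_arm, never from a script. Its argument "increments" is a list of rows, each an object of numbers: "jaw": the gripper command: -1 is shut, 1 is fully open, values between are in proportion; "dx", "dy", "dz": the shift along the tool's x, y, z in m; "twist": the turn about the tool's z in rad. A call has 1 to 12 rows; each row shifts and turns the commanded pose from where the row before left it, along the tool's axes as they then stand; what a row does not reach is not made up. A row lasts 1/12 s, in which the tool goes at most 41.7 mm and 7.16 degrees, less where a joint would pass 70% of its speed; a pose out of reach is approached as far as the arm can. A call is refused whole if a number of a shift passes 0.0417 or a number of a turn 0.125, either way. A call with a gripper value outside its range is refused whole. The fingers move at their own pace and stop on an object; "force" is the grip in N (left out, the last holds). Time passes only in rows, so rows that do not move let the fingers close. It gives the time, the measured TCP pose, the force, the opening and the grip force at its end, in the units of the state.
- arm.get_state(): the state, without advancing time (a new reading comes with each control period).
- arm.grab_frame(name): name is "scene" or "top" or "wrist"; returns the picture (480x640x3 uint8, blue, green, red); there is no depth.
- arm.camera_info(name): a dict with "K" (3x3 intrinsics, pixels), "k1" (the pictures are not rectified: a ray, as slopes to the right and down, at radius r is drawn at 1 + k1 r^2 times it, then the intrinsics apply), "extrinsics" (4x4, takes a point from camera to world coordinates). Camera axes: x right, y down, z forward; pixel columns grow to the right and rows downward; lengths in m; the calibration is good to about 2 mm. A picture is of the moment at which its call begins: read the wrist's pose just before it. camera_info takes no time and is no camera call; for the wrist camera it gives the pose at the moment of the call.
- arm.job_done(): hands the job in; it is judged then, once.
Trained networks look in the newest picture that a camera, given by its name, has taken for a name from the list of things; names that differ only in an ending like _2 or _b are one class to them, and where a whole thing is asked for, a point or a joint stands for the part that bears it (a point fixed in the world has none). Each returns a list of dicts, best first, with "score" (0 to 1); they miss things now and then, are a little off and sometimes report something else, mostly with a low value. They report only what shows in the picture. A call takes as long as a camera call.
- arm.find_in(camera, name): "position" ([x, y, z] in m, in world coordinates, good to about 4 mm: the middle of the surface that is visible of it).
- arm.silhouettes(camera, name): "pixels" (480x640 bool, what is visible of it).
- arm.pinpoint(camera, name): "position" ([x, y, z] in m, in world coordinates, good to about 4 mm: a listed point, or the origin of a listed thing).
The state is a dict: "t": time; "q": joint angles; "qd": joint speeds; "joint_efforts": joint torques, N m; "eef_pos": TCP position; "ee_rot": TCP orientation; "force": force on the tool from outside, world axes, zero at the start; "moment": the same for the moment, N m; "width": finger opening in m; "gripper_force": force on a finger pad.
Only numpy, scipy, OpenCV 4.12 (cv2) and the standard library are available. Lean on these libraries where they do the work, as an engineer would, in place of code of your own. Each camera call takes 0.05 s, during which the arm holds its last target. There are 200 camera calls.

## Working session

There is one attempt and no reset: what is moved stays moved. The work goes in short steps, Python scripts to look and compute and a tool call to move; the robot and the scene stay as the last step left them, time stands still between calls to the robot, and variables do not carry over. Pictures are saved under pics/ and viewed, at most 10 in all, crops included, and the job is handed in when it is done.

Besides the shell and the picture viewer there is one more tool, called after "Request:" as name(argument=value, ...) on one line, values as JSON. move_arm: Moves the arm, as the interface text tells. Its arguments: {"type":"object","properties":{"increments":{"type":"array"},"force":{"type":"number"}},"required":["increments"]}

```bash
mkdir -p pics
python3 - <<'E'
from station import arm
import cv2,numpy as np
s=arm.get_state();print(s['t'],s['eef_pos'],s['ee_rot'],s['q'],s['width'])
ims=[]
for c in ['scene','top']:
    im=arm.grab_frame(c);ims.append(im)
    cv2.imwrite(f'pics/{c}0.png',im)
    for n in ['turntable','turntable_mark','lever','lever_end','lever_arm','gearbox','shaft','shaft_tip','magnet_square','spirit_level','spray_can']:
        r=arm.pinpoint(c,n)
        print(c,n,[(np.round(d['position'],4).tolist(),round(d['score'],2)) for d in r[:2]])
    i=arm.camera_info(c);print(np.round(i['extrinsics'],3).tolist(),i['K'],i['k1'])
print(arm.get_state()['t'])
E
```

```text
0.0 [ 0.22544797 -0.6358225   0.29123051] [ 3.13994178e+00 -1.35507246e-04 -2.80090912e+00] [-9.41924143e-01  3.59364188e-01  1.10477025e-02 -3.60750212e-04
 -1.22410117e+00 -2.88065906e-01] 0.08761258045056838
scene turntable [([0.5008, -0.2188, -0.0026], 0.76)]
scene turntable_mark [([0.6375, -0.2756, 0.0682], 0.97)]
scene lever [([0.4251, -0.2268, 0.0717], 0.9)]
scene lever_end [([0.546, -0.3347, 0.0886], 0.75)]
scene lever_arm [([0.4734, -0.2701, 0.0848], 0.82)]
scene gearbox [([0.4797, 0.2173, 0.002], 0.79), ([0.6375, -0.28, 0.0693], 0.7)]
scene shaft [([0.4755, 0.2187, 0.1497], 0.57)]
scene shaft_tip [([0.4521, 0.2114, 0.1934], 0.79)]
scene magnet_square [([0.571, -0.1567, 0.0699], 0.76)]
scene spirit_level [([0.7734, 0.1249, -0.0021], 0.94)]
scene spray_can [([0.7905, -0.1022, -0.0045], 0.75)]
[[-0.734, 0.46, -0.5, 1.152], [0.679, 0.478, -0.558, 0.653], [-0.018, -0.749, -0.663, 0.903], [0.0, 0.0, 0.0, 1.0]] [[523.30090386   0.         320.14255052]
 [  0.         523.30090386 238.12617239]
 [  0.           0.           1.        ]] 0.053027861110762665
top turntable [([0.4994,
[... 188 characters left out ...]
3319, 0.0871], 0.98)]
top lever_arm [([0.4697, -0.2715, 0.0908], 0.6)]
top gearbox [([0.4813, 0.2156, -0.0043], 0.76)]
top shaft [([0.4707, 0.2185, 0.1572], 0.65), ([0.4962, -0.2206, -0.0002], 0.5)]
top shaft_tip [([0.4484, 0.2135, 0.195], 0.78)]
top magnet_square [([0.5731, -0.1509, 0.0691], 0.76)]
top spirit_level [([0.7724, 0.121, -0.0034], 0.59), ([0.498, -0.2159, 0.0021], 0.45)]
top spray_can [([0.788, -0.1068, 0.0], 0.7)]
[[-0.023, -0.994, 0.109, 0.474], [-1.0, 0.024, 0.008, 0.001], [-0.011, -0.109, -0.994, 1.029], [0.0, 0.0, 0.0, 1.0]] [[461.38994765   0.         323.62438406]
 [  0.         461.38994765 236.74192579]
 [  0.           0.           1.        ]] 0.028931889103015945
1.2
```

View pics/top0.png

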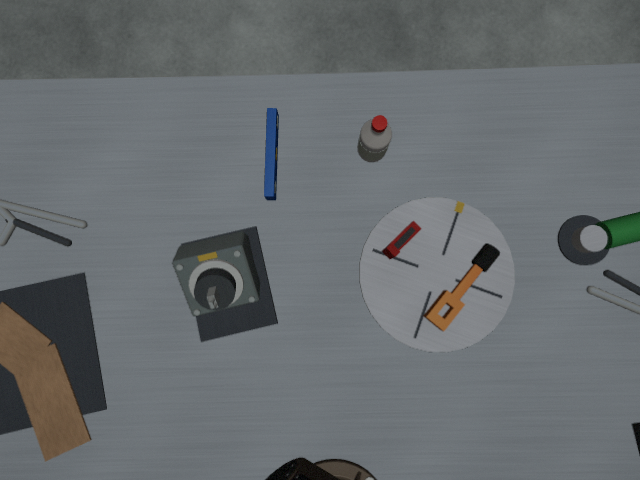

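View pics/scene0.png

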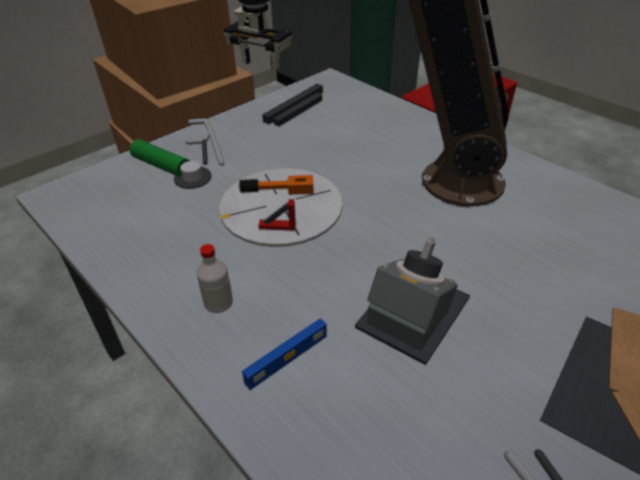

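The top picture shows the lever with its hub at about (445,312) and its grip at (485,257). The shaft tip is at (212,295) and the yellow mark at (207,257). The scene picture agrees with this. The tool can't be tilted, so I'll pinch the arm, raise it while the hub pivots on the plate to get the 30° lean, then grip hard. First I'll compute the approach.

```bash
cat > h.py <<'E'
from station import arm
import cv2,numpy as np
from scipy.spatial.transform import Rotation as Ro
def st():
    s=arm.get_state();return s,np.array(s['eef_pos']),Ro.from_euler('xyz',s['ee_rot']).as_matrix()
def rep(tgt=None,yaw=None):
    s,p,R=st();print('t',round(s['t'],2),'p',np.round(p,4),'rot',np.round(s['ee_rot'],3),'q6',round(s['q'][5],2),'F',np.round(s['force'],1),'w',round(s['width'],4),'gf',round(s['gripper_force'],1))
    if tgt is not None: print('tool shift',np.round(R.T@(np.array(tgt)-p),4))
    if yaw is not None:
        d=(yaw-s['ee_rot'][2]+np.pi)%(2*np.pi)-np.pi; print('twist',round(-d,3))
def toworld(cam,uv,z,info=None):
    i=info or arm.camera_info(cam);K=np.array(i['K']);E=np.array(i['extrinsics'])
    n=(np.atleast_2d(uv)-K[:2,2])/[K[0,0],K[1,1]]
    r=n.copy()
    for _ in range(8): r=n/(1+i['k1']*(r**2).sum(1,keepdims=True))
    d=np.c_[r,np.ones(len(r))]@E[:3,:3].T
    return E[:3,3]+d*((z-E[2,3])/d[:,2])[:,None]
def topix(cam,P,info=None):
    i=info or arm.camera_info(cam);K=np.array(i['K']);E=np.array(i['extrinsics'])
    c=(np.atleast_2d(P)-E[:3,3])@E[:3,:3];r=c[:,:2]/c[:,2:]
    return r*(1+i['k1']*(r**2).sum(1,keepdims=True))*[K[0,0],K[1,1]]+K[:2,2]
E
python3 - <<'E'
from h import *
rep([0.44,0.20,0.40],-2.94); rep([0.473,-0.269,0.25],-3.857)
i=arm.camera_info('wrist');s,p,R=st()
E=np.array(i['extrinsics']);print('cam in tool',np.round(R.T@(E[:3,3]-p),3),np.round(R.T@E[:3,:3],2).tolist(),i['K'][0][0])
E
```

```text
t 1.2 p [ 0.2256 -0.6362  0.2922] rot [-3.142  0.    -2.801] q6 -0.29 F [-0.2 -0.4 -0.1] w 0.0877 gf 0.0
tool shift [-0.4815  0.7164 -0.1078]
twist 0.139
t 1.2 p [ 0.2256 -0.6362  0.2922] rot [-3.142  0.    -2.801] q6 -0.29 F [-0.2 -0.4 -0.1] w 0.0877 gf 0.0
tool shift [-0.3559  0.2634  0.0422]
twist 1.056
cam in tool [ 0.079 -0.001 -0.093] [[-0.0, -0.96, -0.29], [1.0, -0.0, 0.0], [-0.0, -0.29, 0.96]] 400.55229670473943
```

Request:
move_arm(increments=[{"dx":-0.022,"dy":0.0295,"dz":-0.004},{"dx":-0.022,"dy":0.0295,"dz":-0.004},{"dx":-0.022,"dy":0.0295,"dz":-0.004},{"dx":-0.022,"dy":0.0295,"dz":-0.004},{"dx":-0.022,"dy":0.0295,"dz":-0.004},{"dx":-0.022,"dy":0.0295,"dz":-0.004},{"dx":-0.022,"dy":0.0295,"dz":-0.004},{"dx":-0.022,"dy":0.0295,"dz":-0.004},{"dx":-0.022,"dy":0.0295,"dz":-0.004},{"dx":-0.022,"dy":0.0295,"dz":-0.004},{"dx":-0.022,"dy":0.0295,"dz":-0.004},{"dx":-0.022,"dy":0.0295,"dz":-0.004}])

```text
$.increments[0]: bad value
```

Request:
move_arm(increments=[{"dx":-0.022,"dy":0.0295,"dz":-0.004},{"dx":-0.022,"dy":0.0295,"dz":-0.004},{"dx":-0.022,"dy":0.0295,"dz":-0.004},{"dx":-0.022,"dy":0.0295,"dz":-0.004},{"dx":-0.022,"dy":0.0295,"dz":-0.004},{"dx":-0.022,"dy":0.0295,"dz":-0.004},{"dx":-0.022,"dy":0.0295,"dz":-0.004},{"dx":-0.022,"dy":0.0295,"dz":-0.004},{"dx":-0.022,"dy":0.0295,"dz":-0.004},{"dx":-0.022,"dy":0.0295,"dz":-0.004},{"dx":-0.022,"dy":0.0295,"dz":-0.004,"twist":0.1},{}])

```text
$.increments[0]: bad value
```

Run:
```python
from h import *
rep()
for k in range(2):
    i=arm.camera_info('wrist');im=arm.grab_frame('wrist')
    for n in ['gearbox','shaft','shaft_tip']:
        r=arm.pinpoint('wrist',n);print(n,[(np.round(d['position'],4).tolist(),round(d['score'],2)) for d in r[:2]])
cv2.imwrite('pics/w1.png',im);np.save('w1E.npy',i['extrinsics'])
```

```text
t 1.2 p [ 0.2256 -0.6362  0.2922] rot [-3.142  0.    -2.801] q6 -0.29 F [-0.2 -0.4 -0.1] w 0.0877 gf 0.0
gearbox []
shaft []
shaft_tip []
gearbox []
shaft []
shaft_tip []
```

View pics/w1.png

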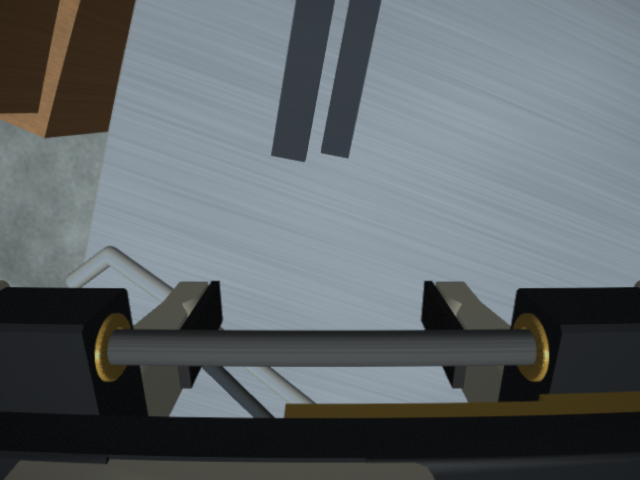

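The wrist picture shows only the start area, with the fingers at rows 280–400. The move was refused, probably because rows need every key.

Request:
move_arm(increments=[{"dx":-0.022,"dy":0.0295,"dz":-0.004,"twist":0,"jaw":1},{"dx":-0.022,"dy":0.0295,"dz":-0.004,"twist":0,"jaw":1},{"dx":-0.022,"dy":0.0295,"dz":-0.004,"twist":0,"jaw":1},{"dx":-0.022,"dy":0.0295,"dz":-0.004,"twist":0,"jaw":1},{"dx":-0.022,"dy":0.0295,"dz":-0.004,"twist":0,"jaw":1},{"dx":-0.022,"dy":0.0295,"dz":-0.004,"twist":0,"jaw":1},{"dx":-0.022,"dy":0.0295,"dz":-0.004,"twist":0,"jaw":1},{"dx":-0.022,"dy":0.0295,"dz":-0.004,"twist":0,"jaw":1},{"dx":-0.022,"dy":0.0295,"dz":-0.004,"twist":0,"jaw":1},{"dx":-0.022,"dy":0.0295,"dz":-0.004,"twist":0,"jaw":1},{"dx":-0.022,"dy":0.0295,"dz":-0.004,"twist":0,"jaw":1},{"dx":-0.022,"dy":0.0295,"dz":-0.004,"twist":0,"jaw":1}])

```text
t: 2.6
eef_pos: [0.356, -0.2127, 0.3407]
ee_rot: [-3.141, 0.001, -2.801]
force: [1.0, -0.0, -0.0]
width: 0.0878
gripper_force: 0.0
```

Request:
move_arm(increments=[{"dx":-0.022,"dy":0.0295,"dz":-0.004,"twist":0,"jaw":1},{"dx":-0.022,"dy":0.0295,"dz":-0.004,"twist":0,"jaw":1},{"dx":-0.022,"dy":0.0295,"dz":-0.004,"twist":0,"jaw":1},{"dx":-0.022,"dy":0.0295,"dz":-0.004,"twist":0,"jaw":1},{"dx":-0.022,"dy":0.0295,"dz":-0.004,"twist":0,"jaw":1},{"dx":-0.022,"dy":0.0295,"dz":-0.004,"twist":0,"jaw":1},{"dx":-0.022,"dy":0.0295,"dz":-0.004,"twist":0,"jaw":1},{"dx":-0.022,"dy":0.0295,"dz":-0.004,"twist":0,"jaw":1},{"dx":-0.022,"dy":0.0295,"dz":-0.004,"twist":0,"jaw":1},{"dx":-0.022,"dy":0.0295,"dz":-0.004,"twist":0,"jaw":1},{"dx":-0.022,"dy":0.0295,"dz":-0.004,"twist":0.1,"jaw":1},{"dx":0,"dy":0,"dz":0,"twist":0,"jaw":1}])

```text
t: 3.6
eef_pos: [0.4774, 0.1773, 0.384]
ee_rot: [3.141, 0.001, -2.905]
force: [0.8, -0.5, -0.6]
width: 0.0875
gripper_force: 0.0
```

Run:
```python
from h import *
rep()
for k in range(2):
    i=arm.camera_info('wrist');im=arm.grab_frame('wrist')
    for n in ['gearbox','shaft','shaft_tip']:
        r=arm.pinpoint('wrist',n);print(n,[(np.round(d['position'],4).tolist(),round(d['score'],2)) for d in r[:2]])
cv2.imwrite('pics/w2.png',im);np.save('w2E.npy',i['extrinsics'])
```

```text
t 3.6 p [0.4774 0.1773 0.384 ] rot [ 3.141e+00  1.000e-03 -2.905e+00] q6 -2.08 F [ 0.8 -0.5 -0.6] w 0.0875 gf 0.0
gearbox [([0.4794, 0.2196, -0.0009], 0.76)]
shaft [([0.4725, 0.2135, 0.1558], 0.73)]
shaft_tip [([0.4522, 0.2098, 0.1908], 0.97)]
gearbox [([0.477, 0.218, 0.0025], 0.65)]
shaft [([0.4725, 0.215, 0.1517], 0.96)]
shaft_tip [([0.4516, 0.2095, 0.1918], 0.67), ([0.4711, 0.2156, 0.1532], 0.65)]
```

View pics/w2.png

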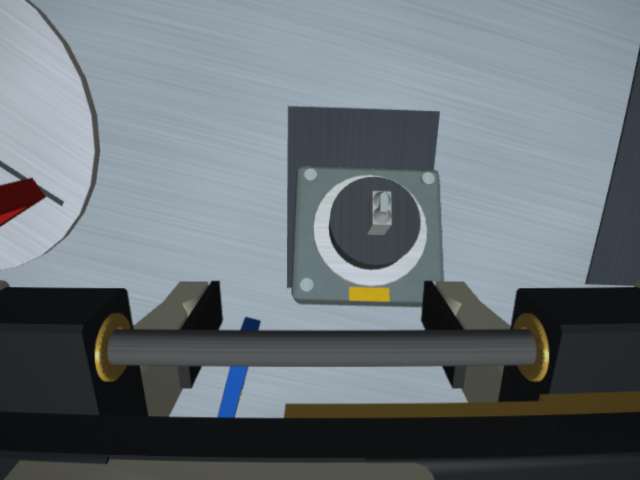

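The wrist picture shows the shaft on its dark shoulder disc, centred near (375,222), with the tip near (382,195). The yellow mark is at (369,294) and the base plate's far edge runs from (289,107) to (439,111). I'll fit the gearbox pose to these.

Run:
```python
from h import *
from scipy.optimize import least_squares
w=cv2.imread('pics/w2.png');iw=arm.camera_info('wrist')
t=cv2.imread('pics/top0.png');it=arm.camera_info('top')
sc=cv2.imread('pics/scene0.png');isc=arm.camera_info('scene')
def yel(im,box):
    x0,y0,x1,y1=box;h=cv2.cvtColor(im[y0:y1,x0:x1],cv2.COLOR_BGR2HSV)
    m=cv2.inRange(h,(15,130,110),(35,255,255));ys,xs=np.nonzero(m);return np.array([xs.mean()+x0,ys.mean()+y0]),len(xs)
yw=yel(w,(330,275,410,315));yt=yel(t,(190,245,225,270));ysc=yel(sc,(390,265,430,290));print(yw,yt,ysc)
# dark disc (wrist): ellipse by threshold
g=cv2.cvtColor(w,cv2.COLOR_BGR2GRAY)[165:275,320:430]
m=(g<85).astype(np.uint8);cs,_=cv2.findContours(m,cv2.RETR_EXTERNAL,cv2.CHAIN_APPROX_NONE)
c=max(cs,key=cv2.contourArea);c=cv2.convexHull(c);el=cv2.fitEllipse(c);cen=np.array(el[0])+[320,165];print('disc',cen,el[1:])
c30,s30=np.cos(np.pi/6),np.sin(np.pi/6)
def W(p,P):  # shaft frame->world
    q=np.array([-.010+P[0]*c30-P[2]*s30,P[1],.155+P[0]*s30+P[2]*c30]);cy,sy=np.cos(p[2]),np.sin(p[2])
    return np.array([p[0]+cy*q[0]-sy*q[1],p[1]+sy*q[0]+cy*q[1],q[2]])
ang=np.linspace(0,2*np.pi,60)
def f(p,dbg=False):
    circ=np.array([W(p,(.038*np.cos(a),.038*np.sin(a),0)) for a in ang])
    e=cv2.fitEllipse(topix('wrist',circ,iw).astype(np.float32))
    r=list(np.array(e[0])-cen)
    mk=W(p,(p[3],0,-.040))
    r+=list(topix('wrist',mk,iw)[0]-yw[0])
    r+=list(topix('top',mk,it)[0]-yt[0])+list(topix('scene',mk,isc)[0]-ysc[0])
    return np.array(r)
s=least_squares(f,[.479,.217,.2,.06]);print(np.round(s.x,4),'res',np.round(s.fun,1))
p=s.x;print('shaft',W(p,(0,0,0)),'tip',W(p,(0,0,.044)),'axes yaw',p[2])
for P in [(.009,.003,.044),(.009,-.003,.044),(-.009,-.003,.044),(-.009,.003,.044),(0.013,.007,0),(0.013,-.007,0)]: print(P,topix('wrist',W(p,P),iw)[0].round(1))
for z in (0,.01,.012): d=np.diff(toworld('wrist',[[289,107],[439,111]],z,iw),axis=0)[0];print('base edge yaw',np.arctan2(d[1],d[0])+np.pi/2, np.linalg.norm(d))
cr=cv2.resize(w[160:310,280:450],None,fx=4,fy=4,interpolation=cv2.INTER_CUBIC)
for P in [(.009,.003,.044),(.009,-.003,.044),(-.009,-.003,.044),(-.009,.003,.044),(0.013,.007,0),(0.013,-.007,0)]:
    u=(topix('wrist',W(p,P),iw)[0]-[280,160])*4;cv2.circle(cr,tuple(int(v) for v in u),3,(0,0,255),-1)
cv2.polylines(cr,[((topix('wrist',[W(p,(.038*np.cos(a),.038*np.sin(a),0)) for a in ang],iw)-[280,160])*4).astype(int)],1,(0,255,0))
cv2.imwrite('pics/fit.png',cr)
```

```text
(array([368.63436929, 294.00914077]), 547) (array([207.11650485, 256.19417476]), 103) (array([408.21212121, 278.78787879]), 33)
disc [373.26443863 222.58652496] ((89.635009765625, 92.47927856445312), 37.60005569458008)
[0.4841 0.2176 0.232  0.0568] res [ 0.  -0.3  0.3 -0.5  0.6 -1.3  0.   0.9]
shaft [0.47433566 0.21529559 0.155     ] tip [0.45292486 0.21023817 0.19310512] axes yaw 0.23195733926358766
(0.009, 0.003, 0.044) [385.7 217.7]
(0.009, -0.003, 0.044) [377.5 217.6]
(-0.009, -0.003, 0.044) [376.8 193.9]
(-0.009, 0.003, 0.044) [385. 194.]
(0.013, 0.007, 0) [382.2 236.4]
(0.013, -0.007, 0) [365.3 236.3]
base edge yaw 3.359176111176252 0.1721167533526127
base edge yaw 3.359176111176252 0.1685085943407162
base edge yaw 3.359176111176252 0.16778696253833694
```

View pics/fit.png

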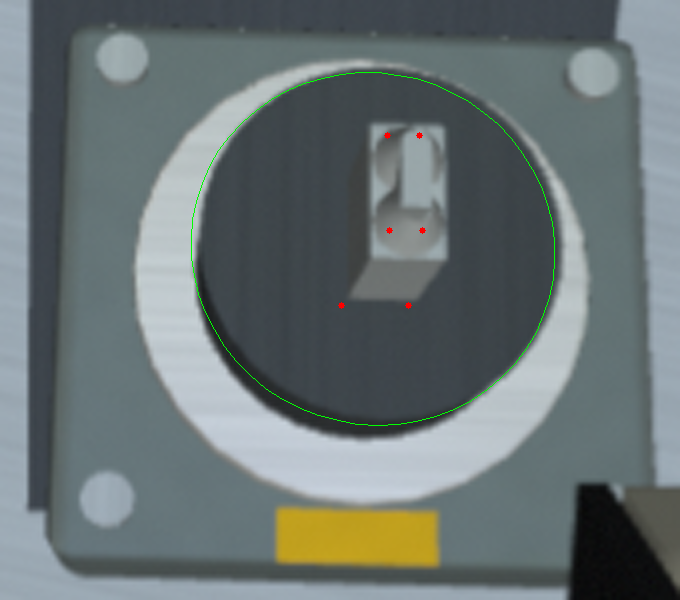

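The overlay shows my disc fit about 1.3 mm low in y, because it included the side wall. Corrected, the shaft is at about (0.473, 0.2165) with yaw 0.215, which agrees with the pinpoints. Next I'll move above the lever.

Request:
move_arm(increments=[{"dx":0.009,"dy":-0.036,"dz":0.0085,"twist":0,"jaw":1},{"dx":0.009,"dy":-0.036,"dz":0.0085,"twist":0,"jaw":1},{"dx":0.009,"dy":-0.036,"dz":0.0085,"twist":0,"jaw":1},{"dx":0.009,"dy":-0.036,"dz":0.0085,"twist":0,"jaw":1},{"dx":0.009,"dy":-0.036,"dz":0.0085,"twist":0,"jaw":1},{"dx":0.009,"dy":-0.036,"dz":0.0085,"twist":0,"jaw":1},{"dx":0.009,"dy":-0.036,"dz":0.0085,"twist":0,"jaw":1},{"dx":0.009,"dy":-0.036,"dz":0.0085,"twist":0,"jaw":1},{"dx":0.009,"dy":-0.036,"dz":0.0085,"twist":0,"jaw":1},{"dx":0.009,"dy":-0.036,"dz":0.0085,"twist":0,"jaw":1},{"dx":0.009,"dy":-0.036,"dz":0.0085,"twist":0,"jaw":1},{"dx":0.009,"dy":-0.036,"dz":0.0085,"twist":0,"jaw":1}])

```text
t: 5.0
eef_pos: [0.4729, -0.2752, 0.2823]
ee_rot: [-3.141, 0.001, -2.901]
force: [1.0, 0.8, 0.6]
width: 0.0878
gripper_force: 0.0
```

Request:
move_arm(increments=[{"dx":0,"dy":0,"dz":0,"twist":0.119,"jaw":0.5},{"dx":0,"dy":0,"dz":0,"twist":0.119,"jaw":0.5},{"dx":0,"dy":0,"dz":0,"twist":0.119,"jaw":0.5},{"dx":0,"dy":0,"dz":0,"twist":0.119,"jaw":0.5},{"dx":0,"dy":0,"dz":0,"twist":0.119,"jaw":0.5},{"dx":0,"dy":0,"dz":0,"twist":0.119,"jaw":0.5},{"dx":0,"dy":0,"dz":0,"twist":0.119,"jaw":0.5},{"dx":0,"dy":0,"dz":0,"twist":0.119,"jaw":0.5},{"dx":0,"dy":0,"dz":0,"twist":0,"jaw":0.5}])

```text
t: 5.75
eef_pos: [0.4733, -0.2733, 0.2825]
ee_rot: [3.141, 0.001, 2.424]
force: [0.2, 0.1, -0.4]
width: 0.0658
gripper_force: 0.0
```

Run:
```python
from h import *
iw=arm.camera_info('wrist');im=arm.grab_frame('wrist')
for n in ['lever','lever_arm','lever_end']:
    r=arm.pinpoint('wrist',n);print(n,[(np.round(d['position'],4).tolist(),round(d['score'],2)) for d in r[:2]])
r=arm.silhouettes('wrist','lever');m=r[0]['pixels'];print(r[0]['score'],m.sum())
h=cv2.cvtColor(im,cv2.COLOR_BGR2HSV);o=cv2.inRange(h,(5,150,60),(18,255,255))
o=cv2.morphologyEx(o,cv2.MORPH_OPEN,np.ones((3,3)))
# arm centreline in world: orange pixels at z=.096 top plane, PCA-limited to arm width
ys,xs=np.nonzero(o&(m*255).astype(np.uint8));P=toworld('wrist',np.c_[xs,ys],.096,iw)[:,:2]
O=np.array([.4262,-.2283])
for it in range(1):
    for yaw in (-.716,):
        u=np.array([np.cos(yaw),np.sin(yaw)]);v=np.array([-u[1],u[0]]);a=(P-O)@u;b=(P-O)@v
        for lo in np.arange(-.04,.13,.01):
            k=(a>lo)&(a<lo+.01)
            if k.sum()>20: print(round(lo+.005,3),k.sum(),'mid',round((b[k].min()+b[k].max())/2,4),'width',round(np.ptp(b[k]),4))
rep()
cv2.imwrite('pics/w3.png',im)
```

```text
lever [([0.4289, -0.2266, 0.0684], 0.9), ([0.5003, -0.2213, 0.0022], 0.73)]
lever_arm [([0.476, -0.2693, 0.0888], 0.86)]
lever_end [([0.548, -0.3353, 0.0887], 0.67)]
0.93 11119
-0.035 374 mid 0.0 width 0.0441
-0.025 1072 mid -0.0003 width 0.0439
-0.015 823 mid -0.0003 width 0.0439
-0.005 600 mid -0.0003 width 0.0434
0.005 599 mid -0.0003 width 0.0438
0.015 812 mid 0.0001 width 0.0436
0.025 889 mid 0.0 width 0.0439
0.035 675 mid 0.0001 width 0.0442
0.045 357 mid 0.0001 width 0.0178
0.055 366 mid 0.0005 width 0.0187
0.065 343 mid 0.0005 width 0.0188
0.075 338 mid 0.0002 width 0.0183
0.085 330 mid 0.0002 width 0.0185
0.095 325 mid 0.0006 width 0.018
0.105 312 mid 0.0006 width 0.0197
0.115 106 mid 0.0006 width 0.0197
t 6.0 p [ 0.4737 -0.273   0.2823] rot [3.142 0.    2.433] q6 -2.12 F [-0.6  0.6 -0. ] w 0.0654 gf 0.0
```

View pics/w3.png

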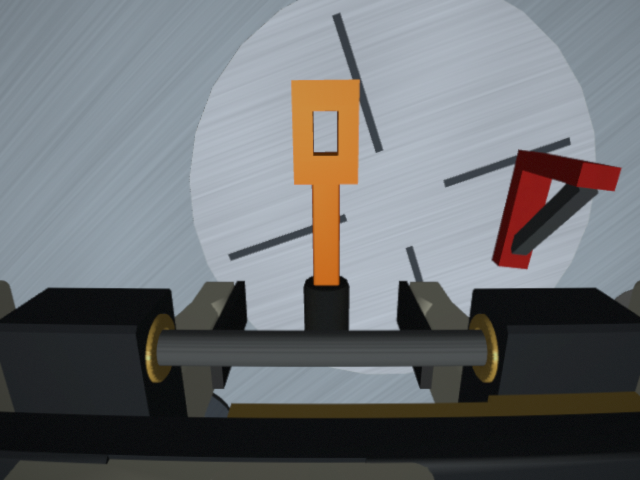

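The lever shows at hub (325,132) with its arm centred near column 326, within 0.5 mm of the estimate. The magnet square is clear to the right. I'll descend with the jaws half open, then close lightly.

Request:
move_arm(increments=[{"dx":0.0036,"dy":0.003,"dz":0.03,"twist":0,"jaw":0.3},{"dx":0,"dy":0,"dz":0.03,"twist":0,"jaw":0.2},{"dx":0,"dy":0,"dz":0.03,"twist":0,"jaw":0.1},{"dx":0,"dy":0,"dz":0.03,"twist":0,"jaw":0},{"dx":0,"dy":0,"dz":0.012,"twist":0,"jaw":-0.1},{"dx":0,"dy":0,"dz":0.007,"twist":0,"jaw":-0.2},{"dx":0,"dy":0,"dz":0.002,"twist":0,"jaw":-0.3},{"dx":0,"dy":0,"dz":0,"twist":0,"jaw":-0.3}])

```text
t: 6.67
eef_pos: [0.4734, -0.2684, 0.1413]
ee_rot: [-3.141, 0.0, 2.431]
force: [-0.1, 0.4, -0.2]
width: 0.0316
gripper_force: 0.0
```

Run:
```python
from h import *
rep([.4729,-.2684,.1405],2.4296)
```

```text
t 6.67 p [ 0.4734 -0.2684  0.1413] rot [-3.141  0.     2.431] q6 -2.13 F [-0.1  0.4 -0.2] w 0.0316 gf 0.0
tool shift [ 0.0003 -0.0003  0.0008]
twist 0.002
```

Request:
move_arm(force=5, increments=[{"dx":0,"dy":0,"dz":0,"twist":0,"jaw":-0.45},{"dx":0,"dy":0,"dz":0,"twist":0,"jaw":-0.55},{"dx":0,"dy":0,"dz":0,"twist":0,"jaw":-0.65},{"dx":0,"dy":0,"dz":0,"twist":0,"jaw":-1},{"dx":0,"dy":0,"dz":0,"twist":0,"jaw":-1},{"dx":0,"dy":0,"dz":0,"twist":0,"jaw":-1}])

```text
t: 7.17
eef_pos: [0.4737, -0.2684, 0.1423]
ee_rot: [3.141, 0.002, 2.431]
force: [-1.2, 1.8, 6.0]
width: 0.0199
gripper_force: 5.0
```

Request:
move_arm(increments=[{"dx":0.0012,"dy":0,"dz":-0.0049,"twist":0,"jaw":-1},{"dx":0.0013,"dy":0,"dz":-0.0048,"twist":0,"jaw":-1},{"dx":0.0017,"dy":0,"dz":-0.0047,"twist":0,"jaw":-1},{"dx":0.0018,"dy":0,"dz":-0.0047,"twist":0,"jaw":-1},{"dx":0,"dy":0,"dz":0,"twist":0,"jaw":-1}])

```text
t: 7.58
eef_pos: [0.4685, -0.2642, 0.1613]
ee_rot: [3.141, 0.001, 2.43]
force: [-0.1, 0.1, -1.8]
width: 0.0198
gripper_force: 5.0
```

```bash
cat > lev.py <<'E'
from h import *
rep()
def look(cams=('wrist','scene','top')):
    for c in cams:
        arm.grab_frame(c);d={}
        for n in ['lever','lever_end','lever_arm']:
            r=arm.pinpoint(c,n)
            if r: d[n]=np.array(r[0]['position']);print(c,n,np.round(d[n],4),round(r[0]['score'],2))
        if 'lever' in d and 'lever_end' in d:
            v=d['lever_end']-d['lever'];L=np.hypot(v[0],v[1])
            print('  tilt',np.degrees(np.arctan2(v[2],L)-np.arctan2(18,162)).round(1),'yaw',np.arctan2(v[1],v[0]).round(3),'L',np.linalg.norm(v).round(4))
    r=arm.pinpoint('top','turntable_mark');print('mark',[np.round(x['position'],3) for x in r[:1]])
E
python3 -c "
from lev import *
look()"
```

```text
t 7.58 p [ 0.4685 -0.2642  0.1613] rot [3.141e+00 1.000e-03 2.430e+00] q6 -2.13 F [-0.1  0.1 -1.8] w 0.0198 gf 5.0
wrist lever_arm [ 0.473  -0.2619  0.108 ] 0.63
scene lever [ 0.4248 -0.2245  0.0785] 0.68
scene lever_end [ 0.5427 -0.3311  0.1233] 0.63
scene lever_arm [ 0.4662 -0.2654  0.1071] 0.57
  tilt 9.4 yaw -0.735 L 0.1651
top lever [ 0.4239 -0.2273  0.0744] 0.59
mark [array([ 0.637, -0.278,  0.074])]
```

The tilt follows as planned at about 10°, and the mark hasn't moved. I'll continue to 30°, then squeeze.

Request:
move_arm(increments=[{"dx":0.0022,"dy":0,"dz":-0.0045,"twist":0,"jaw":-1},{"dx":0.0023,"dy":0,"dz":-0.0045,"twist":0,"jaw":-1},{"dx":0.0027,"dy":0,"dz":-0.0043,"twist":0,"jaw":-1},{"dx":0.0027,"dy":0,"dz":-0.0042,"twist":0,"jaw":-1},{"dx":0.0031,"dy":0,"dz":-0.004,"twist":0,"jaw":-1},{"dx":0.0031,"dy":0,"dz":-0.0039,"twist":0,"jaw":-1},{"dx":0,"dy":0,"dz":0,"twist":0,"jaw":-1}])

```text
t: 8.82
eef_pos: [0.4561, -0.2535, 0.1867]
ee_rot: [3.141, 0.001, 2.431]
force: [-0.5, -0.0, -1.7]
width: 0.0201
gripper_force: 5.0
```

```bash
python3 -c "
from lev import *
look(('scene','top'))
i=arm.camera_info('scene');c=topix('scene',arm.get_state()['eef_pos'],i)[0].astype(int)
im=arm.grab_frame('scene');x,y=max(c[0]-70,0),max(c[1]-40,0)
cv2.imwrite('pics/t1.png',cv2.resize(im[y:y+120,x:x+160],None,fx=5,fy=5,interpolation=cv2.INTER_CUBIC))"
```

```text
t 8.82 p [ 0.4561 -0.2535  0.1867] rot [3.141e+00 1.000e-03 2.431e+00] q6 -2.15 F [-0.5 -0.  -1.7] w 0.0201 gf 5.0
scene lever [ 0.4205 -0.2224  0.0903] 0.92
scene lever_end [ 0.522  -0.3137  0.177 ] 0.96
scene lever_arm [ 0.4554 -0.2539  0.1282] 0.78
  tilt 26.1 yaw -0.733 L 0.1617
mark [array([ 0.636, -0.277,  0.07 ])]
```

View pics/t1.png

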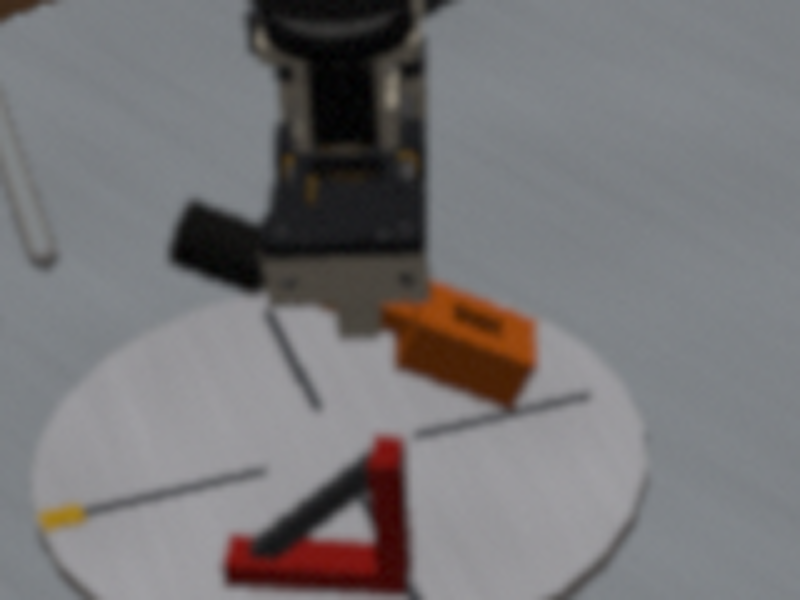

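The scene crop shows the lever leaning grip-up, with the hub edge on the plate and the magnet and mark unmoved. Squeeze and lift.

Request:
move_arm(force=55, increments=[{"dx":0,"dy":0,"dz":0,"twist":0,"jaw":-1},{"dx":0,"dy":0,"dz":0,"twist":0,"jaw":-1},{"dx":0,"dy":0,"dz":0,"twist":0,"jaw":-1},{"dx":0,"dy":0,"dz":-0.005,"twist":0,"jaw":-1},{"dx":0,"dy":0,"dz":-0.01,"twist":0,"jaw":-1},{"dx":0,"dy":0,"dz":-0.015,"twist":0,"jaw":-1},{"dx":0,"dy":0,"dz":-0.02,"twist":0,"jaw":-1},{"dx":0,"dy":0,"dz":-0.025,"twist":0,"jaw":-1},{"dx":0,"dy":0,"dz":-0.025,"twist":0,"jaw":-1},{"dx":0,"dy":0,"dz":-0.025,"twist":0,"jaw":-1},{"dx":0,"dy":0,"dz":-0.02,"twist":0,"jaw":-1},{"dx":0,"dy":0,"dz":-0.01,"twist":0,"jaw":-1}])

```text
t: 10.32
eef_pos: [0.4565, -0.254, 0.3442]
ee_rot: [3.14, 0.003, 2.431]
force: [0.6, 0.5, -3.3]
width: 0.0196
gripper_force: 55.0
```

```bash
python3 -c "
from lev import *
look()"
```

```text
t 10.32 p [ 0.4565 -0.254   0.3442] rot [3.140e+00 3.000e-03 2.431e+00] q6 -2.15 F [ 0.6  0.5 -3.3] w 0.0196 gf 55.0
wrist lever [ 0.4228 -0.2225  0.243 ] 0.94
wrist lever_arm [ 0.464  -0.2529  0.2897] 0.68
scene lever [ 0.4192 -0.2198  0.2428] 0.81
scene lever_end [ 0.5206 -0.3126  0.3287] 0.62
scene lever_arm [ 0.4539 -0.2555  0.2851] 0.61
  tilt 25.7 yaw -0.741 L 0.1621
mark [array([ 0.638, -0.277,  0.07 ])]
```

Request:
move_arm(increments=[{"dx":0.012,"dy":0.0156,"dz":-0.002,"twist":0,"jaw":-1},{"dx":0.02,"dy":0.026,"dz":-0.002,"twist":0,"jaw":-1},{"dx":0.02,"dy":0.026,"dz":-0.002,"twist":0,"jaw":-1},{"dx":0.02,"dy":0.026,"dz":-0.002,"twist":0,"jaw":-1},{"dx":0.02,"dy":0.026,"dz":-0.002,"twist":0,"jaw":-1},{"dx":0.02,"dy":0.026,"dz":-0.002,"twist":0,"jaw":-1},{"dx":0.02,"dy":0.026,"dz":-0.002,"twist":0,"jaw":-1},{"dx":0.02,"dy":0.026,"dz":-0.002,"twist":0,"jaw":-1},{"dx":0.02,"dy":0.026,"dz":0,"twist":0,"jaw":-1},{"dx":0.02,"dy":0.026,"dz":0,"twist":0,"jaw":-1},{"dx":0.02,"dy":0.026,"dz":0,"twist":0,"jaw":-1},{"dx":0.02,"dy":0.026,"dz":0,"twist":0,"jaw":-1}])

```text
t: 11.97
eef_pos: [0.4771, 0.1277, 0.3569]
ee_rot: [3.141, 0.0, 2.431]
force: [1.4, -0.5, -3.8]
width: 0.0196
gripper_force: 55.0
```

Request:
move_arm(increments=[{"dx":0.02,"dy":0.026,"dz":0,"twist":0,"jaw":-1},{"dx":0.02,"dy":0.026,"dz":0,"twist":0,"jaw":-1},{"dx":0.016,"dy":0.021,"dz":0,"twist":0,"jaw":-1},{"dx":0,"dy":0,"dz":0,"twist":-0.115,"jaw":-1},{"dx":0,"dy":0,"dz":0,"twist":-0.115,"jaw":-1},{"dx":0,"dy":0,"dz":0,"twist":-0.115,"jaw":-1},{"dx":0,"dy":0,"dz":0,"twist":-0.115,"jaw":-1},{"dx":0,"dy":0,"dz":0,"twist":-0.115,"jaw":-1},{"dx":0,"dy":0,"dz":0,"twist":-0.115,"jaw":-1},{"dx":0,"dy":0,"dz":0,"twist":-0.115,"jaw":-1},{"dx":0,"dy":0,"dz":0,"twist":-0.115,"jaw":-1},{"dx":0,"dy":0,"dz":0,"twist":0,"jaw":-1}])

```text
t: 12.97
eef_pos: [0.4898, 0.2104, 0.3565]
ee_rot: [3.13, -0.007, -2.914]
force: [0.4, 1.2, -2.4]
width: 0.0196
gripper_force: 55.0
```

Run:
```python
from lev import *
look()
i=arm.camera_info('scene');c=topix('scene',arm.get_state()['eef_pos'],i)[0].astype(int)
im=arm.grab_frame('scene');w=arm.grab_frame('wrist')
cv2.imwrite('pics/s_h.png',im);cv2.imwrite('pics/w_h.png',w)
x,y=c[0]-90,c[1]-60;a=cv2.resize(im[y:y+200,x:x+200],(600,600),interpolation=cv2.INTER_CUBIC)
cv2.imwrite('pics/mix1.png',a)
rep([.482,.2185,.315],-2.927);print('crop off',x,y)
```

```text
t 12.97 p [0.4898 0.2104 0.3565] rot [ 3.13  -0.007 -2.914] q6 -2.1 F [ 0.4  1.2 -2.4] w 0.0196 gf 55.0
wrist lever [0.4455 0.2025 0.2566] 0.88
wrist lever_arm [0.495  0.2134 0.3063] 0.94
scene lever [0.4425 0.2012 0.2594] 0.56
scene lever_end [0.5775 0.2271 0.3462] 0.81
scene lever_arm [0.4917 0.2137 0.3005] 0.72
  tilt 25.9 yaw 0.19 L 0.1626
top lever [0.4445 0.2031 0.2531] 0.7
top lever_end [0.5763 0.2309 0.3442] 0.71
  tilt 27.7 yaw 0.208 L 0.1626
mark [array([ 0.635, -0.278,  0.071])]
t 13.72 p [0.4898 0.2104 0.3566] rot [ 3.13  -0.007 -2.919] q6 -2.11 F [-0.2  0.2 -3.5] w 0.0195 gf 55.0
tool shift [0.0055 0.0091 0.0417]
twist 0.008
crop off 339 118
```

View pics/w_h.png

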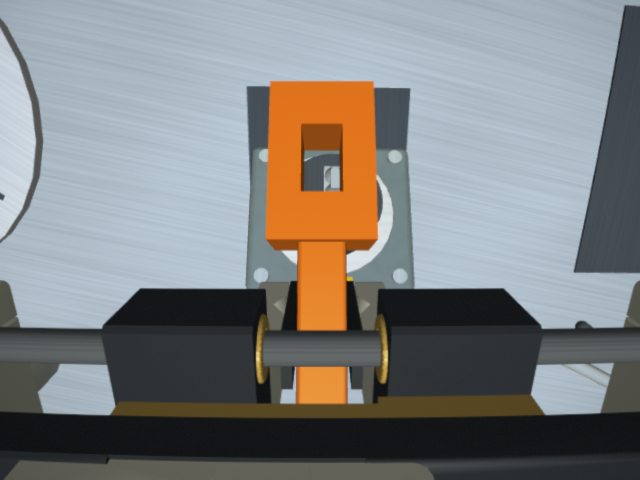

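View pics/mix1.png

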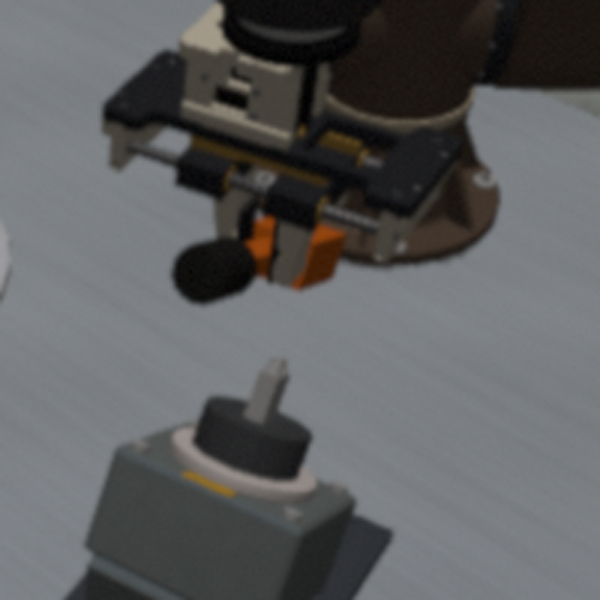

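The wrist picture shows the hub with top corners near (271,82), (373,82), (379,241) and (267,240). The bore is centred near (322,158) and the shaft tip shows through it at about (331,178). I'll fit the lever's pose in the hand from these.

```bash
cat > fit.py <<'E'
from h import *
from scipy.optimize import least_squares
def fitlev(im,uv,info,R,p,show=True):
    uv=np.array(uv,np.float32)
    g=cv2.cvtColor(im,cv2.COLOR_BGR2GRAY)
    s=cv2.cornerSubPix(g,uv.reshape(-1,1,2).copy(),(4,4),(-1,-1),(3,30,.01)).reshape(-1,2)
    s=np.where(np.abs(s-uv).max(1,keepdims=True)>3.5,uv,s)
    L=np.array([[-34,22,32],[-34,-22,32],[34,-22,32],[34,22,32],[-14.5,8.5,32],[-14.5,-8.5,32],[14.5,-8.5,32],[14.5,8.5,32],[-14.5,8.5,3],[-14.5,-8.5,3],[34,22,0],[34,-22,0]])/1e3
    # lever x = -tool x when flat; image right = tool +y
    def pose(q):
        Rl=R@Ro.from_euler('z',q[1]).as_matrix()@np.array([[-1,0,0],[0,1,0],[0,0,-1.]])@Ro.from_euler('y',-q[0]).as_matrix()
        return Rl,p+R@q[2:5]
    Ls=L*[1,1,1]
    def f(q):
        Rl,o=pose(q);return (topix('wrist',o+Ls@Rl.T,info)-s).ravel()
    best=least_squares(f,[.5,0,.045,0,.1],loss='soft_l1')
    Rl,o=pose(best.x)
    if show:
        print('tilt',np.degrees(best.x[0]).round(2),'yawoff',best.x[1].round(3),'o in tool',best.x[2:].round(4),'o world',o.round(4));print('res',best.fun.reshape(-1,2).round(1).tolist())
    return Rl,o,best.x
E
python3 - <<'E'
from fit import *
im=cv2.imread('pics/w_h.png');s,p,R=st();i=arm.camera_info('wrist')
# image right is tool +y ; lever +y (with x=-tool x, z up) equals tool +y -> right
uv=[(373,82),(271,82),(267,240),(379,241),(342,124),(301,124),(303,191),(342,191),(342,150),(303,150),(377,249),(269,249)]
fitlev(im,uv,i,R,p)
c,sn=np.cos(.215),np.sin(.215)
z=np.array([-.5*c,-.5*sn,.866]);x=np.array([.866*c,.866*sn,.5]);y=np.array([-sn,c,0]);S=np.array([.4731,.2166,.155])
for P in [(-9,-3,44),(-9,3,44),(9,3,44),(9,-3,44)]: print(P,topix('wrist',S+(P[0]*x+P[1]*y+P[2]*z)/1e3,i)[0].round(1))
cr=cv2.resize(im[70:260,255:390],None,fx=4,fy=4,interpolation=cv2.INTER_CUBIC)
cv2.imwrite('pics/bore.png',cr[200:520,160:380].repeat(2,0).repeat(2,1)[:600])
E
```

```text
tilt 27.12 yawoff -0.0 o in tool [ 0.0462 -0.0006  0.1016] o world [0.4439 0.2007 0.2553]
res [[0.0, 0.5], [-1.1, -0.6], [-0.2, -0.3], [0.0, -0.5], [0.3, 0.2], [0.2, 0.1], [-0.3, -0.1], [2.2, 0.3], [-2.8, -1.5], [1.0, 0.1], [-9.0, 0.6], [5.9, 0.6]]
(-9, -3, 44) [329.9 167.5]
(-9, 3, 44) [339.1 167.6]
(9, 3, 44) [339.4 193.9]
(9, -3, 44) [330.  193.8]
```

View pics/bore.png

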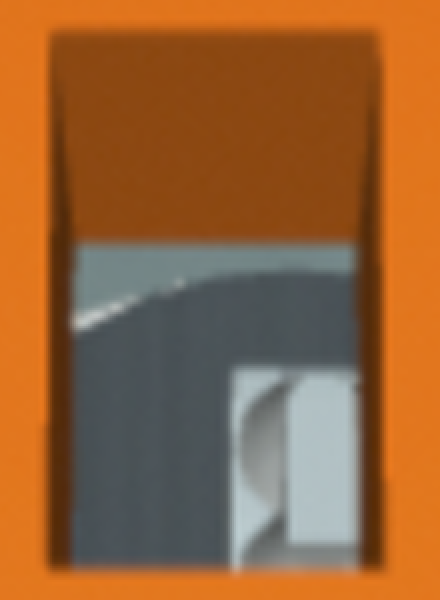

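The tip face sits within 1 px of the prediction, so the shaft estimate holds to about 0.5 mm. The lever tilt in hand is about 27°. Next I'll work out the moves along the shaft axis.

```bash
cat > tgt.py <<'E'
from h import *
c,sn=np.cos(.215),np.sin(.215)
Z=np.array([-.5*c,-.5*sn,.866]);X=np.array([.866*c,.866*sn,.5]);Y=np.array([-sn,c,0]);S=np.array([.473,.2169,.155])
def shift(d,o=(.0462,-.0006,.1016),dx=0):
    s,p,R=st();return R.T@(S+d*Z+dx*X-(p+R@np.array(o)))
if __name__=='__main__':
    rep()
    for d in (.054,.03,.02,.0): print(d,shift(d).round(4))
    s,p,R=st();print('axis in tool',(R.T@Z).round(3))
E
python3 tgt.py
```

```text
t 13.72 p [0.4898 0.2104 0.3566] rot [ 3.13  -0.007 -2.919] q6 -2.11 F [-0.2  0.2 -3.5] w 0.0195 gf 55.0
0.054 [-0.0053  0.009   0.0536]
0.03 [-0.0175  0.0087  0.0743]
0.02 [-0.0225  0.0085  0.0829]
0.0 [-0.0327  0.0082  0.1002]
axis in tool [ 0.506  0.014 -0.862]
```

Request:
move_arm(increments=[{"dx":-0.0053,"dy":0.009,"dz":0.01,"twist":0.006,"jaw":-1},{"dx":0,"dy":0,"dz":0.02,"twist":0,"jaw":-1},{"dx":0,"dy":0,"dz":0.0156,"twist":0,"jaw":-1},{"dx":0,"dy":0,"dz":0.008,"twist":0,"jaw":-1},{"dx":0,"dy":0,"dz":0,"twist":0,"jaw":-1},{"dx":0,"dy":0,"dz":0,"twist":0,"jaw":-1}])

```text
t: 14.22
eef_pos: [0.4926, 0.2211, 0.303]
ee_rot: [3.131, -0.007, -2.925]
force: [0.4, 0.2, -2.1]
width: 0.0195
gripper_force: 55.0
```

Run:
```python
from tgt import *
rep();print('to .054',shift(.054).round(4));print('to .02',shift(.02).round(4))
i=arm.camera_info('wrist');im=arm.grab_frame('wrist')
cv2.imwrite('pics/w5.png',im)
cr=cv2.resize(im[70:260,255:395],None,fx=4,fy=4,interpolation=cv2.INTER_CUBIC)[:600]
for P in [(-9,-3,44),(-9,3,44)]:
    u=(topix('wrist',S+(P[0]*X+P[1]*Y+P[2]*Z)/1e3,i)[0]-[255,70])*4;cv2.circle(cr,tuple(int(v) for v in u),2,(0,0,255),-1)
cv2.imwrite('pics/bore2.png',cr)
```

```text
t 14.22 p [0.4926 0.2211 0.303 ] rot [ 3.131 -0.007 -2.925] q6 -2.13 F [ 0.4  0.2 -2.1] w 0.0195 gf 55.0
to .054 [ 0.0001 -0.0003 -0.    ]
to .02 [-0.0171 -0.0007  0.0293]
```

View pics/bore2.png

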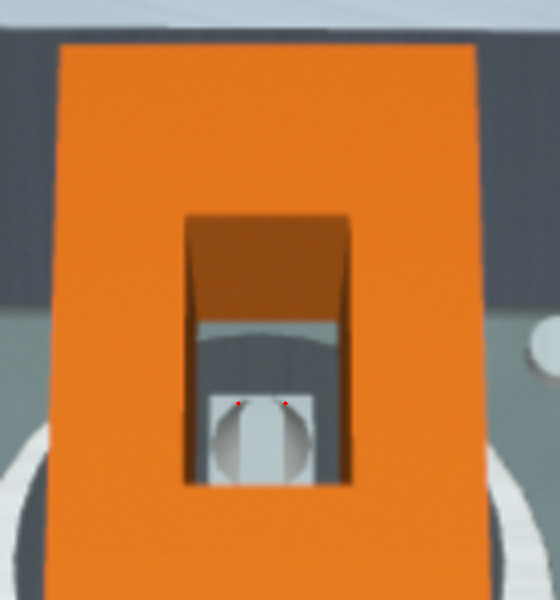

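The bore frames the tang well, centred to within about 0.7 mm (tang 210–312, bore mouth 195–340 in the crop). That used up my picture views (I count 11, one over the limit of 10), so from here I'll rely on numbers. I'm starting the threading slowly.

Request:
move_arm(force=30, increments=[{"dx":-0.0015,"dy":-0.0008,"dz":0.0026,"twist":0,"jaw":-1},{"dx":-0.0015,"dy":0,"dz":0.0026,"twist":0,"jaw":-1},{"dx":-0.0015,"dy":0,"dz":0.0026,"twist":0,"jaw":-1},{"dx":-0.0015,"dy":0,"dz":0.0026,"twist":0,"jaw":-1},{"dx":-0.0015,"dy":0,"dz":0.0026,"twist":0,"jaw":-1},{"dx":-0.0015,"dy":0,"dz":0.0026,"twist":0,"jaw":-1},{"dx":0,"dy":0,"dz":0,"twist":0,"jaw":-1}])

```text
t: 14.85
eef_pos: [0.5014, 0.2221, 0.2866]
ee_rot: [3.13, -0.008, -2.925]
force: [-0.3, -0.1, -3.6]
width: 0.0198
gripper_force: 30.0
```

Run:
```python
from tgt import *
rep();print('to .036',shift(.036).round(4));print('to .02',shift(.02).round(4))
```

```text
t 14.85 p [0.5014 0.2221 0.2866] rot [ 3.13  -0.008 -2.925] q6 -2.11 F [-0.3 -0.1 -3.6] w 0.0198 gf 30.0
to .036 [-0.0002  0.0004 -0.0008]
to .02 [-0.0083  0.0003  0.013 ]
```

Request:
move_arm(increments=[{"dx":-0.0015,"dy":0,"dz":0.0025,"twist":0,"jaw":-1},{"dx":-0.0015,"dy":0,"dz":0.0025,"twist":0,"jaw":-1},{"dx":-0.0015,"dy":0,"dz":0.0025,"twist":0,"jaw":-1},{"dx":-0.0015,"dy":0,"dz":0.0025,"twist":0,"jaw":-1},{"dx":-0.0015,"dy":0,"dz":0.0025,"twist":0,"jaw":-1},{"dx":0,"dy":0,"dz":0,"twist":0,"jaw":-1}])

```text
t: 15.35
eef_pos: [0.5083, 0.2238, 0.2739]
ee_rot: [3.13, -0.008, -2.925]
force: [-2.1, -0.5, -4.9]
width: 0.02
gripper_force: 30.0
```

Run:
```python
from tgt import *
rep();print('to .02',shift(.02).round(4));print('to 0',shift(0).round(4))
arm.grab_frame('wrist');print(arm.get_state()['moment'])
r=arm.pinpoint('wrist','lever')
for x in r[:1]: d=np.array(x['position'])-S;print('lever in shaft',(np.array([X,Y,Z])@d).round(4))
```

```text
t 15.35 p [0.5083 0.2238 0.2739] rot [ 3.13  -0.008 -2.925] q6 -2.11 F [-2.1 -0.5 -4.9] w 0.02 gf 30.0
to .02 [-0.0011  0.0003  0.0003]
to 0 [-0.0112  0.0001  0.0176]
[-0.19850082  0.38141791 -0.00890358]
lever in shaft [-0.001   0.0026  0.0164]
```

It's threaded about 24 mm with only light contact. I'll ease the grip so the lever can align itself, then push on along the axis.

Request:
move_arm(force=6, increments=[{"dx":0,"dy":0,"dz":0,"twist":0,"jaw":-1},{"dx":0,"dy":0,"dz":0,"twist":0,"jaw":-1},{"dx":-0.0015,"dy":0,"dz":0.0025,"twist":0,"jaw":-1},{"dx":-0.0015,"dy":0,"dz":0.0025,"twist":0,"jaw":-1},{"dx":-0.0015,"dy":0,"dz":0.0025,"twist":0,"jaw":-1},{"dx":0,"dy":0,"dz":0,"twist":0,"jaw":-1}])

```text
t: 15.95
eef_pos: [0.5131, 0.2251, 0.2668]
ee_rot: [3.13, -0.007, -2.925]
force: [-2.6, -1.0, -3.0]
width: 0.0204
gripper_force: 6.0
```

```bash
cat > chk.py <<'E'
from tgt import *
rep();print('to 0',shift(0).round(4))
for c in ('wrist','scene','top'):
    arm.grab_frame(c)
    for n in ('lever','lever_end'):
        for x in arm.pinpoint(c,n)[:1]: d=np.array(x['position'])-S;print(c,n,'in shaft',(np.array([X,Y,Z])@d).round(4),round(x['score'],2))
E
python3 chk.py
```

```text
t 15.95 p [0.5131 0.2251 0.2668] rot [ 3.13  -0.007 -2.925] q6 -2.1 F [-2.6 -1.  -3. ] w 0.0204 gf 6.0
to 0 [-0.0061 -0.0001  0.0105]
scene lever in shaft [0.0009 0.0031 0.0222] 0.71
scene lever_end in shaft [0.1585 0.002  0.0098] 0.81
top lever in shaft [-0.0055 -0.0002  0.0183] 0.65
top lever_end in shaft [0.1603 0.0041 0.0114] 0.78
```

```bash
cat > auto.py <<'E'
from fit import *
from tgt import X,Y,Z,S
def quad(m):  # corners of near-axis-aligned quad: TR,TL,BL,BR
    c=max(cv2.findContours(m,cv2.RETR_EXTERNAL,cv2.CHAIN_APPROX_NONE)[0],key=cv2.contourArea)[:,0,:].astype(float)
    x,y=c.T;return [c[np.argmax(x-y)],c[np.argmin(x+y)],c[np.argmax(y-x)],c[np.argmax(x+y)]]
def auto(im,i,R,p):
    h=cv2.cvtColor(im,cv2.COLOR_BGR2HSV);o=cv2.inRange(h,(5,150,195),(18,255,255));o[280:]=0
    n,l,s,_=cv2.connectedComponentsWithStats(o);o=(l==1+np.argmax(s[1:,4])).astype(np.uint8)
    span=np.array([np.ptp(np.nonzero(r)[0]) if r.any() else 0 for r in o])
    hub=o.copy();hub[span<.8*span.max()]=0
    q1=quad(hub)
    f=np.zeros_like(hub);y0,y1=int(min(q1[0][1],q1[1][1]))+10,int(q1[2][1])-10;x0,x1=int(q1[1][0])+15,int(q1[0][0])-15
    f[y0:y1,x0:x1]=1-hub[y0:y1,x0:x1];q2=quad(f)
    uv=np.array(q1+q2);g=cv2.cvtColor(im,cv2.COLOR_BGR2GRAY)
    sp=cv2.cornerSubPix(g,uv.astype(np.float32).reshape(-1,1,2),(4,4),(-1,-1),(3,30,.01)).reshape(-1,2)
    sp=np.where(np.abs(sp-uv).max(1,keepdims=True)>3,uv,sp)
    L=np.array([[-34,22,32],[-34,-22,32],[34,-22,32],[34,22,32],[-14.5,8.5,32],[-14.5,-8.5,32],[14.5,-8.5,32],[14.5,8.5,32]])/1e3
    def pose(q): return R@Ro.from_euler('z',q[1]).as_matrix()@np.array([[-1,0,0],[0,1,0],[0,0,-1.]])@Ro.from_euler('y',-q[0]).as_matrix(),p+R@q[2:5]
    def fn(q): Rl,oo=pose(q);return (topix('wrist',oo+L@Rl.T,i)-sp).ravel()
    b=least_squares(fn,[.5,0,.045,0,.1],loss='soft_l1');Rl,oo=pose(b.x)
    print('quad',sp.round(0).tolist());print('tilt',np.degrees(b.x[0]).round(1),'yawoff',b.x[1].round(3),'o tool',b.x[2:].round(4),'| in shaft',(np.array([X,Y,Z])@(oo-S)).round(4),'maxres',abs(b.fun).max().round(1))
E
python3 - <<'E'
from auto import *
s,p,R=st();i=arm.camera_info('wrist');im=arm.grab_frame('wrist');cv2.imwrite('pics/w6.png',im)
# check method on the earlier frame (camera-in-tool is rigid)
auto(im,i,R,p)
E0=np.array(i['extrinsics']);p2=np.array([.4926,.2211,.303]);R2=Ro.from_euler('xyz',[3.131,-.007,-2.925]).as_matrix()
T=np.eye(4);T[:3,:3]=R;T[:3,3]=p;T2=np.eye(4);T2[:3,:3]=R2;T2[:3,3]=p2
j=dict(i);j['extrinsics']=T2@np.linalg.inv(T)@E0
print('before:');auto(cv2.imread('pics/w5.png'),j,R2,p2)
E
```

```text
quad [[376.0, 70.0], [267.0, 70.0], [265.0, 239.0], [378.0, 238.0], [342.0, 117.0], [300.0, 117.0], [303.0, 189.0], [343.0, 188.0]]
tilt 20.2 yawoff -0.004 o tool [ 0.0519 -0.0005  0.0981] | in shaft [-0.003  -0.      0.0187] maxres 2.8
before:
quad [[372.0, 82.0], [271.0, 82.0], [265.0, 239.0], [377.0, 239.0], [342.0, 123.0], [301.0, 124.0], [301.0, 191.0], [342.0, 191.0]]
tilt 27.4 yawoff -0.001 o tool [ 0.0459 -0.0006  0.1015] | in shaft [0.0004 0.0003 0.0538] maxres 1.2
```

The push flattened the lever to about 20°, and it's now cocked at d≈19 mm. I'll raise the arm about the hub to restore 30° under a light grip, then grip hard before pushing on.

Request:
move_arm(force=4, increments=[{"dx":0.001,"dy":0,"dz":-0.002,"twist":0,"jaw":-1},{"dx":0.001,"dy":0,"dz":-0.002,"twist":0,"jaw":-1},{"dx":0.001,"dy":0,"dz":-0.002,"twist":0,"jaw":-1},{"dx":0.001,"dy":0,"dz":-0.002,"twist":0,"jaw":-1},{"dx":0.0012,"dy":0,"dz":-0.002,"twist":0,"jaw":-1},{"dx":0,"dy":0,"dz":0,"twist":0,"jaw":-1},{"dx":0,"dy":0,"dz":0,"twist":0,"jaw":-1}])

```text
t: 17.03
eef_pos: [0.5079, 0.2239, 0.2777]
ee_rot: [3.13, -0.006, -2.925]
force: [-0.8, -0.0, -3.0]
width: 0.02
gripper_force: 4.0
```

```bash
cat > now.py <<'E'
from auto import *
rep();s,p,R=st();i=arm.camera_info('wrist');im=arm.grab_frame('wrist');auto(im,i,R,p)
E
python3 now.py
```

```text
t 17.03 p [0.5079 0.2239 0.2777] rot [ 3.13  -0.006 -2.925] q6 -2.11 F [-0.8 -0.  -3. ] w 0.02 gf 4.0
quad [[371.0, 84.0], [272.0, 84.0], [264.0, 234.0], [377.0, 233.0], [341.0, 124.0], [302.0, 123.0], [301.0, 186.0], [342.0, 187.0]]
tilt 32.2 yawoff 0.001 o tool [ 0.0445 -0.0007  0.1023] | in shaft [ 0.0021 -0.0001  0.0226] maxres 1.0
```

Request:
move_arm(force=4, increments=[{"dx":0.0005,"dy":0,"dz":0.002,"twist":0,"jaw":-1},{"dx":0,"dy":0,"dz":0,"twist":0,"jaw":-1}])

```text
t: 17.25
eef_pos: [0.5072, 0.2236, 0.2749]
ee_rot: [3.13, -0.007, -2.925]
force: [-0.9, -0.0, -3.1]
width: 0.02
gripper_force: 4.0
```

Request:
move_arm(force=50, increments=[{"dx":0,"dy":0,"dz":0,"twist":0,"jaw":-1},{"dx":0,"dy":0,"dz":0,"twist":0,"jaw":-1},{"dx":-0.001,"dy":0,"dz":0.0017,"twist":0,"jaw":-1},{"dx":-0.001,"dy":0,"dz":0.0017,"twist":0,"jaw":-1},{"dx":-0.001,"dy":0,"dz":0.0017,"twist":0,"jaw":-1},{"dx":-0.001,"dy":0,"dz":0.0017,"twist":0,"jaw":-1},{"dx":0,"dy":0,"dz":0,"twist":0,"jaw":-1}])

```text
t: 17.83
eef_pos: [0.5114, 0.2246, 0.2686]
ee_rot: [3.13, -0.007, -2.925]
force: [-3.1, -1.0, 2.3]
width: 0.0195
gripper_force: 50.0
```

```bash
python3 now.py
```

```text
t 17.83 p [0.5114 0.2246 0.2686] rot [ 3.13  -0.007 -2.925] q6 -2.1 F [-3.1 -1.   2.3] w 0.0195 gf 50.0
quad [[369.0, 94.0], [275.0, 94.0], [269.0, 230.0], [374.0, 231.0], [340.0, 130.0], [303.0, 130.0], [304.0, 188.0], [339.0, 188.0]]
tilt 34.6 yawoff 0.002 o tool [ 0.0404 -0.0006  0.114 ] | in shaft [-0.0019 -0.      0.001 ] maxres 2.6
```

The lever slid down the shaft under the light grip and now measures d≈1 mm. I'll cross-check with the other cameras.

```bash
python3 chk.py
```

```text
t 17.88 p [0.5113 0.2245 0.2687] rot [ 3.13  -0.007 -2.925] q6 -2.1 F [-3.2 -0.4  0.1] w 0.0196 gf 50.0
to 0 [-0.008   0.      0.0124]
wrist lever in shaft [-0.0013  0.0015  0.002 ] 0.79
scene lever in shaft [0.0002 0.0015 0.0067] 0.65
scene lever_end in shaft [ 0.157  -0.0021  0.0378] 0.79
top lever_end in shaft [ 0.1587 -0.0011  0.0408] 0.82
```

The lever is near the shoulder but about 5° too steep, with the grip end high. I'll lower the arm to flatten it onto the shoulder.

Request:
move_arm(force=15, increments=[{"dx":-0.0008,"dy":0,"dz":0.0013,"twist":0,"jaw":-1},{"dx":-0.0008,"dy":0,"dz":0.0013,"twist":0,"jaw":-1},{"dx":-0.0008,"dy":0,"dz":0.0013,"twist":0,"jaw":-1},{"dx":-0.0008,"dy":0,"dz":0.0013,"twist":0,"jaw":-1},{"dx":0,"dy":0,"dz":0,"twist":0,"jaw":-1}])

```text
t: 18.75
eef_pos: [0.5145, 0.2255, 0.263]
ee_rot: [3.13, -0.007, -2.925]
force: [0.5, 0.5, 0.4]
width: 0.02
gripper_force: 15.0
```

```bash
python3 now.py; python3 chk.py
```

```text
t 18.75 p [0.5145 0.2255 0.263 ] rot [ 3.13  -0.007 -2.925] q6 -2.1 F [0.5 0.5 0.4] w 0.02 gf 15.0
quad [[370.0, 86.0], [273.0, 86.0], [268.0, 231.0], [375.0, 231.0], [341.0, 125.0], [304.0, 128.0], [304.0, 186.0], [339.0, 186.0]]
tilt 30.9 yawoff 0.002 o tool [ 0.0441 -0.0005  0.1107] | in shaft [-0.0033  0.0004 -0.0009] maxres 3.2
t 18.8 p [0.5144 0.2255 0.2631] rot [ 3.13  -0.007 -2.925] q6 -2.1 F [ 0.1  0.1 -0.8] w 0.0199 gf 15.0
to 0 [-0.0047 -0.0002  0.0067]
wrist lever in shaft [-0.0029  0.0016 -0.0033] 0.97
scene lever in shaft [0.0031 0.0034 0.004 ] 0.64
scene lever_end in shaft [0.1592 0.0003 0.0263] 0.84
top lever in shaft [-0.0026 -0.0019 -0.0021] 0.78
top lever_end in shaft [0.159  0.0052 0.0266] 0.87
```

Request:
move_arm(force=25, increments=[{"dx":-0.0008,"dy":0,"dz":0.0013,"twist":0,"jaw":-1},{"dx":-0.0008,"dy":0,"dz":0.0013,"twist":0,"jaw":-1},{"dx":-0.0004,"dy":0,"dz":0.0007,"twist":0,"jaw":-1},{"dx":0,"dy":0,"dz":0,"twist":0,"jaw":-1}])

```text
t: 19.58
eef_pos: [0.5165, 0.2259, 0.2602]
ee_rot: [3.13, -0.006, -2.925]
force: [-0.1, 1.0, 1.7]
width: 0.0197
gripper_force: 25.0
```

```bash
python3 now.py; python3 chk.py
```

```text
t 19.58 p [0.5165 0.2259 0.2602] rot [ 3.13  -0.006 -2.925] q6 -2.1 F [-0.1  1.   1.7] w 0.0197 gf 25.0
quad [[371.0, 83.0], [272.0, 82.0], [267.0, 231.0], [378.0, 233.0], [338.0, 123.0], [304.0, 123.0], [303.0, 184.0], [339.0, 185.0]]
tilt 31.1 yawoff -0.001 o tool [ 0.0453 -0.0003  0.1053] | in shaft [-0.0012  0.0004  0.0009] maxres 3.4
t 19.63 p [0.5164 0.2259 0.2602] rot [ 3.13  -0.007 -2.925] q6 -2.1 F [-0.2 -0.6  1.6] w 0.0196 gf 25.0
to 0 [-0.0026 -0.0001  0.0039]
wrist lever in shaft [-0.0005  0.0001 -0.0052] 0.71
scene lever in shaft [-0.0011  0.0027  0.0025] 0.83
scene lever_end in shaft [ 0.1568 -0.0013  0.0173] 0.7
top lever in shaft [-0.0034 -0.0021 -0.0032] 0.8
top lever_end in shaft [0.1583 0.0005 0.0189] 0.81
```

Both cameras now put the grip end at z≈18 mm and the hub at about 0, so it's seated. Release.

Request:
move_arm(increments=[{"dx":0,"dy":0,"dz":0,"twist":0,"jaw":-0.5},{"dx":0,"dy":0,"dz":0,"twist":0,"jaw":-0.2},{"dx":0,"dy":0,"dz":0,"twist":0,"jaw":0.3},{"dx":0,"dy":0,"dz":0,"twist":0,"jaw":0.6},{"dx":0,"dy":0,"dz":0,"twist":0,"jaw":0.6}])

```text
t: 20.5
eef_pos: [0.5162, 0.2258, 0.2599]
ee_rot: [3.13, -0.007, -2.925]
force: [-0.8, -0.9, 0.4]
width: 0.043
gripper_force: 0.0
```

```bash
python3 now.py; python3 chk.py
```

```text
t 20.5 p [0.5162 0.2258 0.2599] rot [ 3.13  -0.007 -2.925] q6 -2.1 F [-0.8 -0.9  0.4] w 0.043 gf 0.0
quad [[372.0, 82.0], [272.0, 81.0], [268.0, 229.0], [376.0, 229.0], [339.0, 124.0], [304.0, 124.0], [304.0, 183.0], [339.0, 184.0]]
tilt 29.3 yawoff 0.002 o tool [ 0.0462 -0.0004  0.1098] | in shaft [-0.0048  0.0003 -0.0025] maxres 2.8
t 20.55 p [0.5162 0.2258 0.2599] rot [ 3.13  -0.007 -2.925] q6 -2.1 F [-0.5 -0.5 -0.2] w 0.0473 gf 0.0
to 0 [-0.0029 -0.      0.0037]
wrist lever in shaft [-0.0023  0.0022 -0.0019] 0.67
wrist lever_end in shaft [-0.0023  0.0015 -0.0025] 0.42
scene lever in shaft [-0.0003  0.003   0.0028] 0.97
scene lever_end in shaft [ 0.1591 -0.0004  0.0199] 0.75
top lever in shaft [-0.0031 -0.0006  0.0019] 0.64
top lever_end in shaft [0.156  0.0035 0.019 ] 0.88
```

Request:
move_arm(increments=[{"dx":0,"dy":0,"dz":0,"twist":0,"jaw":0.8},{"dx":0,"dy":0,"dz":0,"twist":0,"jaw":0.8},{"dx":0,"dy":0,"dz":-0.01,"twist":0,"jaw":0.8},{"dx":0,"dy":0,"dz":-0.02,"twist":0,"jaw":0.8},{"dx":0,"dy":0,"dz":-0.03,"twist":0,"jaw":0.8},{"dx":0,"dy":0,"dz":-0.03,"twist":0,"jaw":0.8},{"dx":0,"dy":0,"dz":-0.03,"twist":0,"jaw":0.8},{"dx":0,"dy":0,"dz":-0.02,"twist":0,"jaw":0.8},{"dx":0,"dy":0,"dz":0,"twist":0,"jaw":0.8}])

```text
t: 21.75
eef_pos: [0.5188, 0.2247, 0.4061]
ee_rot: [3.127, 0.001, -2.925]
force: [-0.3, 0.0, -0.0]
width: 0.0787
gripper_force: 0.0
```

```bash
python3 chk.py; python3 chk.py
```

```text
t 21.75 p [0.5188 0.2247 0.4061] rot [ 3.127e+00  1.000e-03 -2.925e+00] q6 -2.1 F [-0.3  0.  -0. ] w 0.0787 gf 0.0
to 0 [ 0.0005 -0.0007  0.1495]
wrist lever in shaft [-0.0043  0.0012 -0.0049] 0.67
scene lever in shaft [-0.003   0.0055  0.004 ] 0.75
scene lever_end in shaft [ 0.1585 -0.0008  0.0147] 0.85
top lever in shaft [-0.0036  0.0016 -0.0007] 0.95
top lever_end in shaft [0.1574 0.003  0.0182] 0.84
t 22.2 p [0.5174 0.2243 0.3993] rot [ 3.131 -0.008 -2.925] q6 -2.1 F [ 0.1  0.2 -0. ] w 0.0785 gf 0.0
to 0 [-0.0033  0.0002  0.143 ]
wrist lever in shaft [-0.0018  0.0002 -0.0031] 0.92
scene lever in shaft [ 0.001   0.0033 -0.0003] 0.88
scene lever_end in shaft [ 0.1586 -0.0006  0.0179] 0.7
top lever in shaft [-0.0055 -0.0019 -0.0033] 0.64
top lever_end in shaft [0.1584 0.0013 0.0195] 0.72
```

The lever stays seated with the gripper clear, so I'm handing in.

```bash
python3 -c "
from station import arm
print(arm.job_done())"
```

```text
the job is handed in; nothing more can be done
None
```

The lever is on the shaft, seated against the shoulder within camera accuracy, with its grip up the slope, and is released; the turntable mark had not moved when last checked, the job is handed in (no verdict was returned), and I viewed 11 pictures, one over the limit of 10.

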